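# Load and raise the still-life riser

## Task

Tip the four walnuts out of the small pan into the tray of the still-life riser and stand the empty pan upright on the table again. Then swing the riser's cam lever up until it stands straight upright, where the tray is at its highest, and finish while still holding the lever there, because it springs back if let go. Leave the other things on the table where they are.

Things in the scene. Friction and masses are not known exactly. Their poses are not given: they have to be found in the camera images.
- pan: small white pan: round flared bowl, 68 mm across at the foot and 116 mm across at the rim, 46 mm tall, wall 4 mm (sloping 28 degrees outward from upright), floor 5 mm thick, with one straight handle; about 0.3 kg. It stands loose on the table to the left or the right of the riser. Origin: centre of the underside; z is up out of the mouth, the handle points along -x.
- pan_grip (a point): middle of the pan's wooden handle, a level round bar 16 mm thick and 80 mm long, 58 mm above the pan's underside and 105 mm from the bowl's axis (12 mm higher than the rim). Axes as the pan's.
- walnut1: walnut, one of four alike, about 24 mm across, 12 g, round enough to roll; lies in the pan at the start. Origin: its centre.
- walnut2: walnut, one of four alike, about 24 mm across, 12 g, round enough to roll; lies in the pan at the start. Origin: its centre.
- walnut3: walnut, one of four alike, about 24 mm across, 12 g, round enough to roll; lies in the pan at the start. Origin: its centre.
- walnut4: walnut, one of four alike, about 24 mm across, 12 g, round enough to roll; lies in the pan at the start. Origin: its centre.
- riser: still-life riser, fixed to the table: plywood base 200 (x) x 150 (y) x 12 mm with four guide tubes, an eccentric cam on a shaft along y, the tray above and the lever on the +y side. Origin: centre of the underside of the base; the lever at rest lies towards -x, which points roughly to the robot.
- tray: open wooden tray on the riser, outside 180 (x) x 140 (y) x 34 mm, wall and floor 5 mm; its rim is 128 mm above the table at rest and 158 mm at the highest. Origin: centre of its underside, axes as the riser's. It only moves up and down, driven by the cam.
- lever: steel cam lever, 110 mm from the shaft to the crossbar at its free end. Origin: on the shaft, 50 mm above the table, in the riser's middle plane; the lever arm runs along its own -x, in a plane 88 mm to +y.
- lever_grip (a point): middle of the free part of the lever's crossbar: a round wooden bar along the riser's y axis, 16 mm thick, standing out 71 mm from the lever arm on its +y side; 110 mm from the shaft. It may turn in the grip.
- axle (a point): point on the shaft's axis, 50 mm above the table, about which lever_grip circles (same y in the riser's frame). Fixed.
- cam (a joint): angle of the lever, rad: 0 at rest (lever level, pointing to the riser's -x), 1.57 straight upright = highest lift (tray raised by 30 mm); beyond that, up to 2.7, the tray sinks again. A spring and the tray's weight turn it back to 0: about 3 to 6 N at the crossbar.
- jar: bystander: closed glass jar with a paper label, 68 mm across, 85 mm tall; origin: centre of its underside
- tape: bystander: roll of paper tape lying flat, 90 mm across, 24 mm tall; origin: centre of its underside
- knife: bystander: palette knife lying flat, 200 mm long; origin: on its underside
- tin: bystander: round metal tin with a paper label, 80 mm across, 110 mm tall; origin: centre of its underside
- cup: bystander: white ceramic cup, 76 mm across, 85 mm tall; origin: centre of its underside
- eraser: bystander: block eraser, 60 x 40 x 22 mm; origin: centre of its underside
There are look-alikes about, which are no part of the job. Leave any yellow look-alike of the pan alone.

How it is judged:
On the way, in this order (a step that is already met when the one before it is completed fails the run):
1. all four walnuts are in the tray (x of walnut1 in the frame of tray between -0.086 and 0.086 m and y of walnut1 in the frame of tray between -0.066 and 0.066 m and z of walnut1 in the frame of tray between 0.005 and 0.045 m and x of walnut2 in the frame of tray between -0.086 and 0.086 m and y of walnut2 in the frame of tray between -0.066 and 0.066 m and z of walnut2 in the frame of tray between 0.005 and 0.045 m and x of walnut3 in the frame of tray between -0.086 and 0.086 m and y of walnut3 in the frame of tray between -0.066 and 0.066 m and z of walnut3 in the frame of tray between 0.005 and 0.045 m and x of walnut4 in the frame of tray between -0.086 and 0.086 m and y of walnut4 in the frame of tray between -0.066 and 0.066 m and z of walnut4 in the frame of tray between 0.005 and 0.045 m), for 0.2 s.
2. the empty pan stands upright on the table, let go, with the walnuts in the tray (all of step 1 and angle between pan's own z axis and vertical below 0.1 rad and height (world z) of pan between -0.008 and 0.008 m and contact force between the fingers and pan below 0.1 N and linear speed of pan below 0.03 m/s), for 0.3 s.
3. the lever is held upright by the fingers, the loaded tray at its highest (all of step 2 and value of joint cam between 1.45 and 1.69 rad and contact force between the fingers and lever above 1 N), for 0.3 s.
At the end, for the whole second after the job is handed in: The fingers hold the cam lever (more than 1 N on it) within 0.12 rad of upright (1.57 rad), nothing else props it (pan off the lever, fingers off the tray); all four walnuts lie inside the tray; the pan stands on the table within 0.1 rad of upright, let go and at rest (all of step 3 and contact force between pan and lever below 0.1 N and contact force between the fingers and tray below 0.5 N); the arm keeps its last pose, push and grip.
It fails at once if a bystander (jar, tape, knife, tin, cup, eraser) is moved by more than 40 mm (distance of any of jar, tape, knife, tin, cup, eraser from where it was at the start of the episode above 0.04 m).
It also fails if it takes over 64 s, if anything falls off the work surface, if the arm or the gripper's body presses on something with over 40 N, if the wrist force passes 120 N, or if a joint passes its speed limit or range.

## Robot

A 6-joint arm with a two-finger parallel gripper is mounted at the origin on the work surface. World frame = base frame: x ahead of the robot, y to its left, z up, the work surface at z = 0. Lengths are in m, angles in rad, forces in N, time in s.
With the tool pointing down it reaches from about 0.275 to 0.75 m from the base axis. Payload 10.2 kg.
Tool frame: the origin (TCP) lies midway between the tips of the shut fingers; the grasp point (between the pads) lies 19 mm behind it (env.hold_point_z is the distance from the TCP to the grasp point, in m); z points along the fingers, y is the line along which they close (so a half turn about z gives the same grasp; the last joint's range is limited). The gripper opens to 85 mm and grips with 20 to 120 N. Pads are 22 mm wide; open, the fingers measure 114 mm over their backs; the gripper's body (76 mm by 85 mm) begins 54 mm behind the grasp point. The pads swing forward as they close: fully open they stand 13 mm farther back than shut.
Start: joints at [-1.474, 0.313, 1.498, -0, 1.331, -0.223], TCP at [0.165, -0.498, 0.231] pointing down, gripper open.
Joint ranges: [-2.94, 2.94], [-0.97, 2.17], [0.19, 2.56], [-1.23, 4.37], [0.02, 3.11], [-2.88, 2.88]. Speed limits (rad/s): [2.39, 2.39, 3.01, 3.14, 3.14, 3.14].

## Interface

Orientations are given as a unit quaternion [x, y, z, w].
In Python, from bench import env, kinematics, monitor, eyes, job gives the robot as it stands. The module is installed in compiled form; this text tells all that it offers. Calls block until the motion is done:
- env.reach(position, orientation): joint-space move of the TCP to a pose.
- env.movel(position, velocity=0.15, frame=None, guard=None): straight line of the TCP; frame=None keeps the orientation; velocity is the mean speed in m/s. With guard (N) it stops when the force on the tool has changed by that much, and returns True; else False.
- env.set_joints(angles): joint-space move.
- env.release() and env.close_gripper(effort=None): open the fingers fully, or close them until they stop; effort is the grip in N (None keeps the last).
- env.hold(seconds).
- kinematics.ik(position, orientation): joint angles nearest the present ones, or None.
- monitor.sense(): the state.
- eyes.grab_frame(name): name is "scene" or "top" or "wrist"; returns a dict with "frame" (384x512x3 uint8, red, green, blue), "mtx" (3x3 intrinsics, pixels), "view" (4x4, takes a point from world to camera coordinates). Camera axes: x right, y down, z forward; pixel columns grow to the right and rows downward; lengths in m; the calibration is good to about 2 mm. A picture is of the moment at which its call begins. There is no depth.
A pose or a line that the arm cannot do raises env.MotionError and nothing moves.
- job.hand_in(): hands the job in; it is judged then, once.
The state is a dict: "clock": time; "joints": joint angles; "qvel": joint speeds; "joint_efforts": joint torques, N m; "position": TCP position; "ee_rot": TCP orientation; "contact_force": force on the tool from outside, world axes, zero at the start; "ft_torque": the same for the moment, N m; "finger_gap": opening from 0.0 (shut) to 1.0 (fully open); "gripper_force": force on a finger pad.
Only numpy, scipy, OpenCV 4.12 (cv2) and the standard library are available. Lean on these libraries where they do the work, as an engineer would, in place of code of your own. Each camera call takes 0.05 s, during which the arm holds its last target. There are 200 camera calls.

## Working session

There is one attempt and no reset: what is moved stays moved. The work goes in short steps, each a Python script; the robot and the scene stay as the last script left them, time stands still between calls to the robot, and variables do not carry over. Pictures are saved under pics/ and viewed, at most 10 in all, crops included, and the job is handed in when it is done.

```bash
mkdir -p pics
cat > h.py <<'E'
import numpy as np, cv2
from bench import env, kinematics, monitor, eyes, job
from scipy.spatial.transform import Rotation as R
def snap(n,f):
    g=eyes.grab_frame(n); cv2.imwrite('pics/'+f,g['frame'][:,:,::-1]); np.savez('pics/'+f+'.npz',**g); return g
def ray(g,u,v):
    T=np.linalg.inv(g['view']); d=T[:3,:3]@np.linalg.inv(g['mtx'])@[u,v,1]; return T[:3,3],d
def onz(g,u,v,z):
    o,d=ray(g,u,v); return o+d*(z-o[2])/d[2]
def proj(g,p):
    c=g['view']@np.r_[p,1]; q=g['mtx']@c[:3]; return q[:2]/q[2]
E
python3 - <<'E'
from h import *
a=snap('top','t0.png');b=snap('scene','s0.png')
for g in(a,b): print(np.linalg.inv(g['view'])[:3].round(3),g['mtx'][0,0])
cv2.imwrite('pics/ts.png',cv2.resize(np.vstack([a['frame'],b['frame']])[:,:,::-1],(400,600)))
E
```

```text
[[-1.000e-03 -9.860e-01  1.640e-01  4.380e-01]
 [-1.000e+00  5.000e-03  2.300e-02 -7.400e-02]
 [-2.400e-02 -1.640e-01 -9.860e-01  1.024e+00]] 356.2593131514451
[[ 0.572  0.689 -0.446  1.049]
 [ 0.82  -0.49   0.295 -0.359]
 [-0.015 -0.534 -0.845  0.94 ]] 348.72713875456225
```

View pics/t0.png

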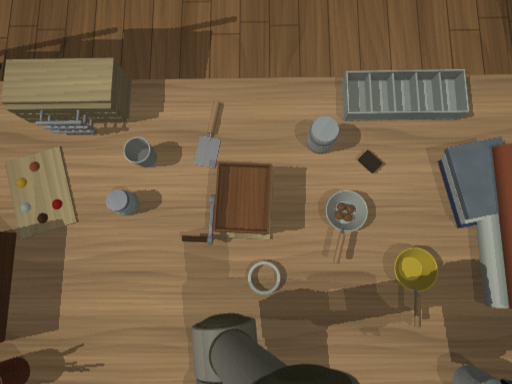

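View pics/s0.png

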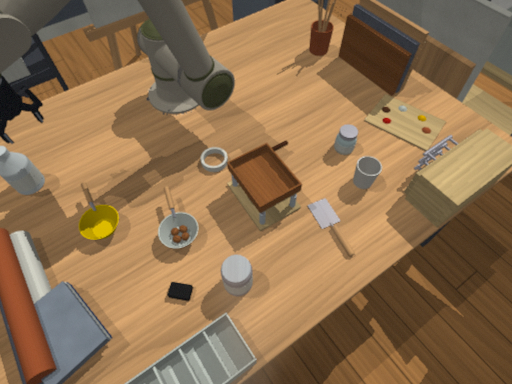

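The top view shows the white pan at (347,212) with its handle running down to (338,262). The tray is at (243,198), the crossbar at (183–212,239), the tape at (264,278), and the yellow look-alike at (416,269). The jar is at (323,132).

Run:
```python
from h import *
g=dict(np.load('pics/t0.png.npz')); f=g['frame']; s=dict(np.load('pics/s0.png.npz'))
hsv=cv2.cvtColor(f,cv2.COLOR_RGB2HSV)
# pan: low saturation
m=(hsv[...,1]<60).astype(np.uint8); m[:, :320]=0; m[:,372:]=0; m[:188]=0; m[236:]=0
c=max(cv2.findContours(m,0,2)[0],key=cv2.contourArea); e=cv2.fitEllipse(c); print('pan',e, onz(g,*e[0],.046))
P=np.array([onz(g,*p[0],.046)[:2] for p in c]); (x,y),r=cv2.minEnclosingCircle(P.astype(np.float32)); print(x,y,r)
# handle pixel candidates: on z=.058
for p in [(344,233),(340,262),(337,262)]: print('h',onz(g,*p,.058))
# tray
for p in [(218,163),(271,164),(270,235),(216,233)]: print('tray',onz(g,*p,.128))
for p in [(183,239),(208,239)]: print('bar',onz(g,*p,.05))
for n,p,z in [('tape',(264,278),.012),('tin',(120,202),.11),('cup',(137,152),.085),('jar',(325,128),.085),('yel',(416,269),.046),('yh',(419,322),.058)]: print(n,onz(g,*p,z))
# crops
A=cv2.resize(f[180:290,170:390],None,fx=3.6,fy=3.6,interpolation=2)
B=cv2.resize(s['frame'][130:260,140:310],None,fx=1,fy=1)
cv2.imwrite('pics/c0.png',A[:,:,::-1])
```

```text
pan ((346.4610900878906, 210.72152709960938), (40.811344146728516, 42.118011474609375), 131.7618408203125) [ 0.55291386 -0.28991543  0.046     ]
0.5519096255302429 -0.2899782061576843 0.05978196859359741
h [ 0.49137925 -0.27822377  0.058     ]
h [ 0.41489134 -0.26461948  0.058     ]
h [ 0.41489647 -0.25670605  0.058     ]
tray [0.66915988 0.05454361 0.128     ]
tray [ 0.66549516 -0.08288892  0.128     ]
tray [ 0.48301666 -0.07919742  0.128     ]
tray [0.48833931 0.05633707 0.128     ]
bar [0.47663251 0.15771651 0.05      ]
bar [0.47648561 0.08924773 0.05      ]
tape [ 0.37036594 -0.06252286  0.012     ]
tin [0.57072713 0.31241789 0.11      ]
cup [0.71298821 0.28464066 0.085     ]
jar [ 0.77691162 -0.23211309  0.085     ]
yel [ 0.39616515 -0.46757977  0.046     ]
yh [ 0.26339174 -0.46069572  0.058     ]
```

View pics/c0.png

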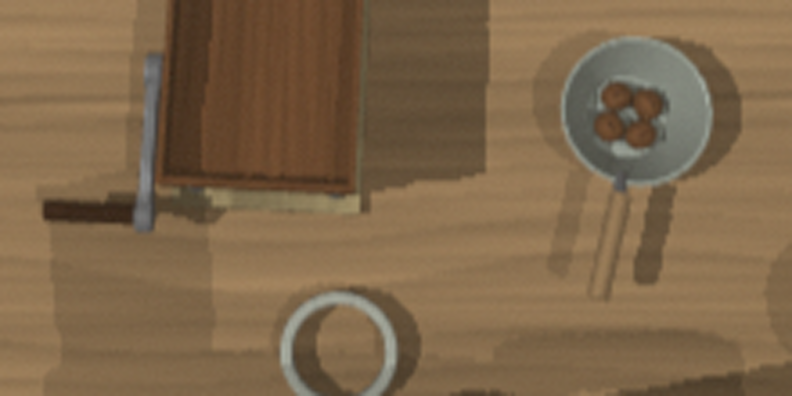

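```bash
cat >> h.py <<'E'
HZ=env.hold_point_z
PAN=np.array([.5529,-.2899]); AL=-.224; TRAY=np.array([.5765,-.013]); TY=-.02
def tool(al,roll,s):  # tool z down, tool x = s*pan X, then roll about pan X, yaw al
    r=R.from_matrix(np.diag([s,-s,-1.0])); return R.from_euler('z',al)*R.from_euler('x',roll)*r
def pose(h,al,phi,beta,s):
    r=tool(al,phi+beta,s); return np.array(h)+HZ*r.as_matrix()[:,2], r.as_quat()
def pourh(phi,lip_y,lip_z,al=TY):
    # handle point so that the +y rim point of the pan lies at tray(0,lip_y), height lip_z
    o=R.from_euler('z',al).as_matrix()@(R.from_euler('x',phi).as_matrix()@np.array([.105,.058,-.012]))
    l=R.from_euler('z',TY).as_matrix()@[0,lip_y,0]
    return np.r_[TRAY,0]+l+[0,0,lip_z]-o
GR=np.r_[PAN-.105*np.array([np.cos(AL),np.sin(AL)]),.058]
E
python3 - <<'E'
from h import *
print(GR,HZ,R.from_quat(monitor.sense()['ee_rot']).as_matrix().round(2).tolist())
for s in(1,-1):
  for b in (.5,.3,0):
    print(s,b)
    for n,p in [('pre',pose(GR+[0,0,.1],AL,0,b,s)),('gr',pose(GR,AL,0,b,s)),('lift',pose(GR+[0,0,.19],AL,0,b,s))]+[(str(-d),pose(pourh(-np.radians(d),-.03,.15),TY,-np.radians(d),b,s)) for d in(0,40,60,75,90,105,115)]:
      q=kinematics.ik(*p); print(n,p[0].round(3),None if q is None else np.round(q,2))
E
```

```text
[ 0.45052324 -0.2665762   0.058     ] 0.0187 [[0.95, 0.31, -0.0], [0.31, -0.95, 0.0], [0.0, -0.0, -1.0]]
1 0.5
pre [ 0.453 -0.258  0.142] [-0.93  0.53  1.52  0.38  1.45  0.75]
gr [ 0.453 -0.258  0.042] [-0.93  0.67  1.58  0.39  1.26  0.67]
lift [ 0.453 -0.258  0.232] [-0.93  0.43  1.41  0.37  1.64  0.82]
0 [ 0.47  -0.09   0.146] [-0.65  0.41  1.68  0.4   1.37  0.79]
-40 [ 0.47  -0.081  0.178] [-0.31  0.25  1.74 -0.21  1.1   1.37]
-60 [ 0.47  -0.069  0.19 ] [-0.11  0.29  1.75 -0.61  1.13  1.75]
-75 [ 0.471 -0.058  0.196] [ 0.02  0.37  1.75 -0.87  1.23  2.01]
-90 [ 0.471 -0.045  0.199] [ 0.13  0.47  1.74 -1.08  1.38  2.21]
-105 [ 0.471 -0.032  0.199] None
-115 [ 0.471 -0.024  0.196] None
1 0.3
pre [ 0.452 -0.261  0.14 ] [-0.87  0.46  1.56  0.25  1.31  0.84]
gr [ 0.452 -0.261  0.04 ] [-0.87  0.61  1.64  0.27  1.1   0.78]
lift [ 0.452 -0.261  0.23 ] [-0.87  0.38  1.44  0.24  1.51  0.89]
0 [ 0.47  -0.093  0.144] [-0.58  0.36  1.71  0.27  1.25  0.9 ]
-40 [ 0.47  -0.085  0.179] [-0.22  0.27  1.75 -0.45  1.08  1.58]
-60 [ 0.47  -0.072  0.193] [-0.03  0.34  1.76 -0.82  1.18  1.94]
-75 [ 0.471
[... 1711 characters left out ...]
  0.199] [ 0.08  0.44  1.76 -1.05  1.33 -0.98]
-90 [ 0.471 -0.047  0.202] [ 0.16  0.56  1.75 -1.23  1.5  -0.82]
-105 [ 0.471 -0.033  0.202] None
-115 [ 0.471 -0.024  0.2  ] None
-1 0
pre [ 0.451 -0.267  0.139] [-0.76  0.4   1.63 -0.    1.11 -2.11]
gr [ 0.451 -0.267  0.039] [-0.76  0.55  1.71 -0.    0.88 -2.11]
lift [ 0.451 -0.267  0.229] [-0.76  0.31  1.51 -0.    1.33 -2.11]
0 [ 0.47  -0.099  0.143] [-0.45  0.31  1.75 -0.    1.08 -2.  ]
-40 [ 0.47  -0.09   0.182] [-0.09  0.33  1.78 -0.79  1.12 -1.25]
-60 [ 0.47  -0.076  0.197] [ 0.06  0.45  1.77 -1.1   1.32 -0.96]
-75 [ 0.47  -0.062  0.204] None
-90 [ 0.471 -0.048  0.208] None
-105 [ 0.471 -0.032  0.208] None
-115 [ 0.471 -0.022  0.205] None
```

Run:
```python
from h import *
B=.5
p,q=pose(GR,AL,0,B,1); tz=R.from_quat(q).as_matrix()[:,2]
env.reach(p-.11*tz,q)
w=snap('wrist','w1.png')
print(env.movel(p,velocity=.12,guard=15))
env.close_gripper(100)
s=monitor.sense(); print(s['clock'],s['finger_gap'],s['gripper_force'],s['position'],p)
env.movel(p+[0,0,.06],velocity=.1); s=monitor.sense(); print(s['clock'],s['contact_force'],s['ft_torque'])
b=snap('scene','s1.png');a=snap('top','t1.png')
cv2.imwrite('pics/m1.png',np.hstack([cv2.resize(x,(400,300)) for x in (a['frame'],b['frame'])])[:,:,::-1])
cv2.imwrite('pics/m1.png',np.vstack([cv2.resize(np.hstack([a['frame'],b['frame']]),(800,300)),cv2.resize(w['frame'],(400,300)).repeat(1,0).__class__ and np.hstack([cv2.resize(w['frame'],(400,300)),cv2.resize(b['frame'][140:290,100:300],(400,300))])])[:,:,::-1])
```

```text
False
3.175 0.15500043050666945 97.40772128105164 [ 0.45259158 -0.25763563  0.04182026] [ 0.45251471 -0.25783492  0.04158921]
3.925 [-0.58503637 -0.47586239 -3.92802937] [-0.43040075  0.38610663  0.03821172]
```

View pics/m1.png

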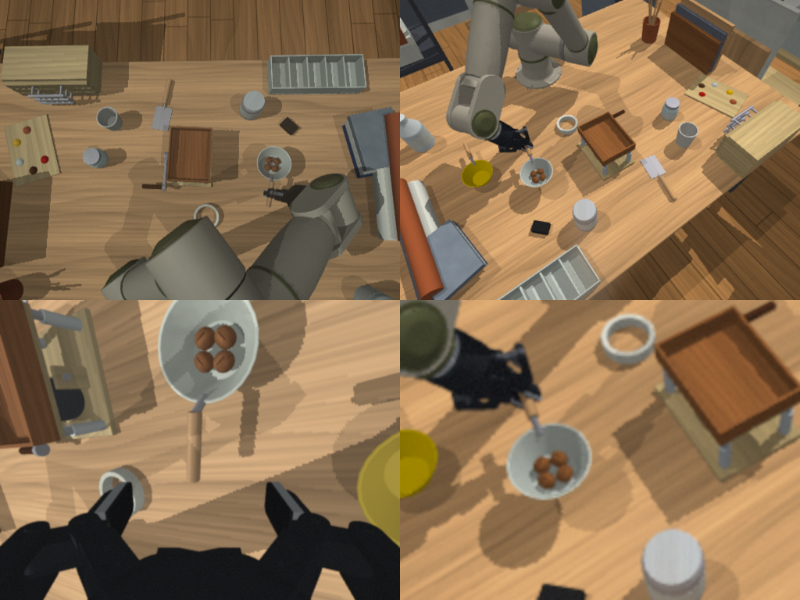

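The pan is held level by the handle with all four walnuts inside (crop, about (550,465)), and it has cleared the table. Next I'll pour.

Run:
```python
from h import *
B=.5; r=np.radians
p,q=pose(GR+[0,0,.18],AL,0,B,1); env.movel(p,velocity=.2)
p,q=pose(pourh(0,-.03,.23)+[0,-.03,0],TY,0,B,1); env.movel(p,velocity=.15,frame=q)
p,q=pose(pourh(-r(40),-.03,.19),TY,-r(40),B,1); env.movel(p,velocity=.06,frame=q)
print(monitor.sense()['clock'])
for d,v in [(54,.03),(62,.02),(68,.02),(74,.02),(80,.02),(88,.02),(96,.03)]:
    p,q=pose(pourh(-r(d),-.03,.152),TY,-r(d),B,1); env.movel(p,velocity=v,frame=q)
print(monitor.sense()['clock'])
env.hold(.4)
b=snap('scene','s2.png');a=snap('top','t2.png')
cv2.imwrite('pics/m2.png',np.hstack([cv2.resize(a['frame'][120:270,150:350],(400,300)),cv2.resize(b['frame'][100:250,160:360],(400,300))])[:,:,::-1])
```

```text
6.7
10.4417
```

View pics/m2.png

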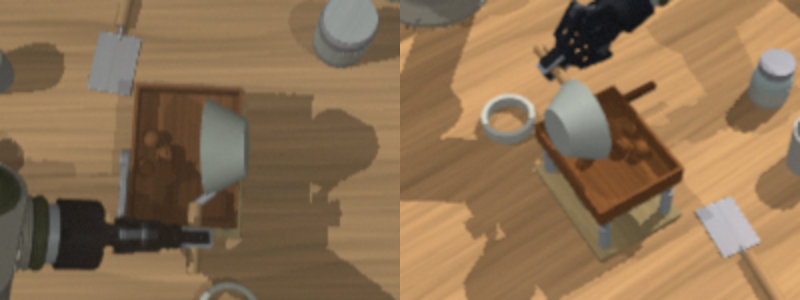

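The pan is empty and the walnuts are in the tray around (150,150). Now I'll put the pan back where it stood and then look at the lever from close by.

Run:
```python
from h import *
B=.5; r=np.radians
for d,z in [(96,.2),(50,.22)]:
    p,q=pose(pourh(-r(d),-.03,z),TY,-r(d),B,1); env.movel(p,velocity=.08,frame=q)
p,q=pose(pourh(0,-.03,.24)+[0,-.03,0],TY,0,B,1); env.movel(p,velocity=.08,frame=q)
p,q=pose(GR+[0,0,.18],AL,0,B,1); env.movel(p,velocity=.2,frame=q)
p,q=pose(GR+[0,0,.03],AL,0,B,1); env.movel(p,velocity=.15)
p,q=pose(GR,AL,0,B,1); print(env.movel(p,velocity=.04,guard=6), monitor.sense()['contact_force'])
env.release(); env.hold(.3)
tz=R.from_quat(q).as_matrix()[:,2]
env.movel(p-.13*tz,velocity=.15)
q=(R.from_euler('z',TY+np.pi/2)*R.from_matrix(np.diag([1.,-1,-1]))).as_quat()
for k in(np.pi/2,-np.pi/2):
    q=(R.from_euler('z',TY+k)*R.from_matrix(np.diag([1.,-1,-1]))).as_quat(); print(k,kinematics.ik([.48,.12,.031],q),kinematics.ik([.58,.12,.141],q))
k=kinematics.ik([.44,.12,.25],q)
if k is None: q=(R.from_euler('z',TY+np.pi/2)*R.from_matrix(np.diag([1.,-1,-1]))).as_quat()
env.movel(monitor.sense()['position']+np.array([-.02,0,.08]),velocity=.2)
env.reach([.47,.12,.25],q)
print(monitor.sense()['clock'])
a=snap('top','t3.png');b=snap('scene','s3.png');w=snap('wrist','w3.png')
cv2.imwrite('pics/m3.png',np.vstack([np.hstack([cv2.resize(a['frame'][100:290,150:403],(400,300)),cv2.resize(b['frame'][100:250,140:340],(400,300))]),np.hstack([cv2.resize(w['frame'],(400,300))]*2)])[:,:,::-1])
```

```text
True [0.83142746 0.33666149 3.30386765]
1.5707963267948966 [ 7.70099632e-03  5.11225704e-01  1.80315103e+00 -4.44089210e-16
  8.27215920e-01  2.77009963e-02] [ 6.37514914e-03  5.38545248e-01  1.40695043e+00 -4.44089210e-16
  1.19609697e+00  2.63751491e-02]
-1.5707963267948966 None None
20.6
```

View pics/m3.png

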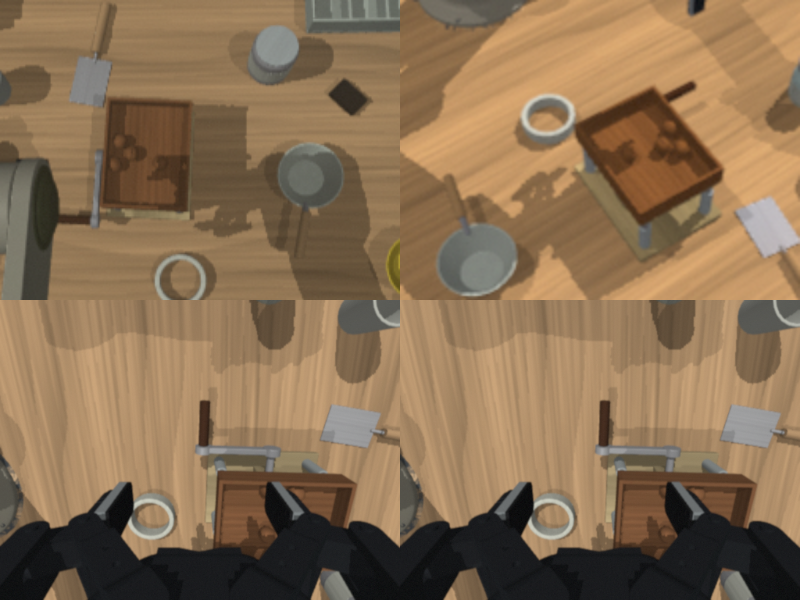

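The pan stands empty and upright at its old place, and four walnuts lie in the tray. In the wrist view (half-scale) the crossbar runs (205,102)–(203,147) and the shaft hub is near (272,152).

Run:
```python
from h import *
g=dict(np.load('pics/w3.png.npz')); f=g['frame']
gr=f.astype(int).sum(2); m=(gr<210).astype(np.uint8); m[:125]=0;m[192:]=0;m[:,:248]=0;m[:,278:]=0
n,l,st,c=cv2.connectedComponentsWithStats(m); i=1+st[1:,4].argmax(); print(st[i],c[i])
x,y,w,h=st[i][:4]; cx=c[i][0]
print('bar',onz(g,*c[i],.05),'ends',onz(g,cx+1,y,.05),onz(g,cx-1,y+h,.05))
print('hub',onz(g,348,195,.05))
t=dict(np.load('pics/t3.png.npz')); print('barproj top',proj(t,onz(g,*c[i],.05)))
# alternative x from scene camera: free end (692,86)->
print('scene',onz(dict(np.load('pics/s3.png.npz')),140+(692-400)/2,100+86/2,.05))
```

```text
[255 129  14  58 734] [261.52997275 157.36920981]
bar [0.4781922  0.12860158 0.05      ] ends [0.47986531 0.16245068 0.05      ] [0.47639903 0.09119674 0.05      ]
hub [0.5865339  0.07838493 0.05      ]
barproj top [193.63788867 238.40095274]
scene [0.48568027 0.15760099 0.05      ]
```

Run:
```python
from h import *
p0=np.array([.478,.127,.05-HZ])
env.movel(p0+[0,0,.08],velocity=.2); print(env.movel(p0,velocity=.08,guard=15))
env.close_gripper(50); s=monitor.sense(); print(s['finger_gap'],s['gripper_force'],s['contact_force'])
d=np.array([np.cos(TY),np.sin(TY),0]); ax=p0+.110*d
for a in np.linspace(0,1.57,13)[1:]:
    env.movel(ax-.110*np.cos(a)*d+[0,0,.110*np.sin(a)],velocity=.06)
env.hold(.5)
s=monitor.sense(); print(s['clock'],s['finger_gap'],s['gripper_force'],s['contact_force'],s['position'])
a=snap('top','t4.png');b=snap('scene','s4.png')
cv2.imwrite('pics/m4.png',np.hstack([cv2.resize(a['frame'][100:290,150:403],(400,300)),cv2.resize(b['frame'][80:230,180:380],(400,300))])[:,:,::-1])
```

```text
False
0.1671374805398939 48.602773547172546 [0.3080009  0.94845788 0.41918921]
28.5917 0.16607578073622944 51.26972436904907 [ -9.56108737 -10.93919313  15.71035659] [0.58871149 0.12311612 0.14515799]
```

View pics/m4.png

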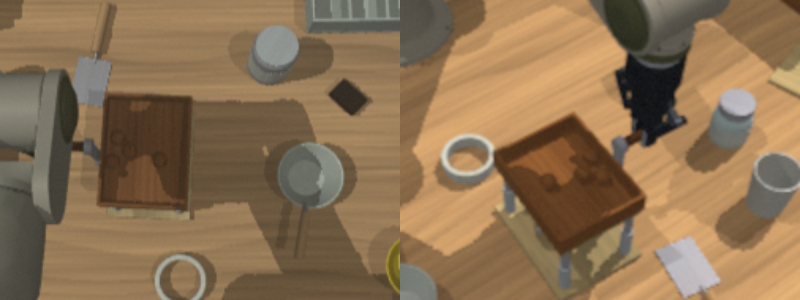

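The tray is raised and the arm stands up at the crossbar, with the walnuts still in the tray. I'll check the lever angle from the bar's pixel before handing in.

Run:
```python
from h import *
t=dict(np.load('pics/t4.png.npz')); x=onz(t,200.6,192.5,.16); print('bar top',x, 'cam~',np.pi/2+np.arcsin((x[0]-.5875)/.11))
s=dict(np.load('pics/s4.png.npz')); print('expected bar px in scene crop',(proj(s,[.588,.1,.16])-[180,80])*2+[400,0])
p=np.array(monitor.sense()['position']); env.movel([.588,.1245,p[2]-.001],velocity=.05); env.hold(.5)
m=monitor.sense(); print(m['position'],m['contact_force'],m['gripper_force'],m['clock'])
```

```text
bar top [0.58625682 0.09172277 0.16      ] cam~ 1.5594944858446576
expected bar px in scene crop [629.54489519 138.26583801]
[0.58804178 0.12306636 0.14561179] [-5.34869654 -8.46670174  0.59529176] 50.82060098648071 29.4417
```

```bash
python3 -c "
from h import *
print(job.hand_in())"
```

```text
the job is handed in; nothing more can be done
None
```

I handed the job in at about 29 s: the four walnuts are in the raised tray, the empty pan stands upright on the table, and the gripper holds the lever at about 1.56 rad. No pass or fail verdict came back.

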